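# Find the spindle's flat and hold the screw collar on it

### The arm

A 7-joint arm with a two-finger parallel gripper is mounted at the origin on the work surface. World frame = base frame: x ahead of the robot, y to its left, z up, the work surface at z = 0. Lengths are in m, angles in rad, forces in N, time in s.
With the tool pointing down it reaches from about 0.35 to 0.9 m from the base axis. Payload 19.9 kg.
Tool frame: the origin (TCP) lies midway between the tips of the shut fingers; the grasp point (between the pads) lies 19 mm behind it; z points along the fingers, y is the line along which they close (so a half turn about z gives the same grasp; the last joint's range is limited). The gripper opens to 85 mm and grips with 20 to 120 N. Pads are 22 mm wide; open, the fingers measure 114 mm over their backs; the gripper's body (76 mm by 85 mm) begins 54 mm behind the grasp point. The pads swing forward as they close: fully open they stand 13 mm farther back than shut.
Start: joints at [1.198, 0.417, -0.01, 1.614, 0.005, 1.111, -0.053], TCP at [0.204, -0.591, 0.231] pointing down, gripper open.
Joint ranges: [-2.81, 2.81], [-0.39, 2.02], [-1.27, 1.25], [0.06, 2.57], [-1.19, 4.33], [0.19, 2], [-2.82, 2.82]. Speed limits (rad/s): [1.89, 1.89, 2.39, 2.39, 3.01, 3.01, 3.01].

### API

Orientations are given as [roll, pitch, yaw] about the fixed x, y, z axes, in that order (R = Rz(yaw) Ry(pitch) Rx(roll)).
In Python, from rig import get_obs, capture, get_calibration, finish_job gives the robot as it stands.
- The arm moves only by the tool move_arm, never from a script. Its argument "series" is a list of rows, each a list of 7 numbers: the shift along the tool's x, y, z normalised to -1 to 1, where 1 is 120 mm, then the turn, a rotation vector about the tool's x, y, z normalised to -1 to 1, where 1 is pi rad, then the opening, from 0 (shut) to 1 (fully open). A call has exactly 10 rows; each row shifts and turns the commanded pose from where the row before left it, along the tool's axes as they then stand; what a row does not reach is not made up. A row lasts 1/10 s, in which the tool goes at most 50 mm and 8.59 degrees, less where a joint would pass 70% of its speed; a pose out of reach is approached as far as the arm can. A call with a number of a shift or a turn outside -1 to 1 is refused whole. A call with a gripper value outside its range is refused whole. The fingers move at their own pace and stop on an object; the grip force is fixed at half the most. Time passes only in rows, so rows that do not move let the fingers close, or fill a call up. It gives the time, the measured TCP pose, the force, the opening and the grip force at its end, in the units of the state.
- get_obs(): the state, without advancing time (a new reading comes with each control period).
- capture(name): name is "side" or "top" or "wrist"; returns (picture, depth): 400x640x3 uint8, red, green, blue; 400x640 float32, m along the optical axis (not along the pixel's ray), 0 where there is no reading.
- get_calibration(name): a dict with "K" (3x3 intrinsics, pixels), "R" (3x3) and "t" (3): a world point X has camera coordinates R X + t. Camera axes: x right, y down, z forward; pixel columns grow to the right and rows downward; lengths in m; the calibration is good to about 2 mm. A picture is of the moment at which its call begins: read the wrist's pose just before it. get_calibration takes no time and is no camera call; for the wrist camera it gives the pose at the moment of the call.
- finish_job(): hands the job in; it is judged then, once.
The state is a dict: "clock": time; "joints": joint angles; "qd": joint speeds; "joint_efforts": joint torques, N m; "tcp_pos": TCP position; "tool_rot": TCP orientation; "contact_force": force on the tool from outside, world axes, zero at the start; "wrist_torque": the same for the moment, N m; "gripper_width": finger opening in m; "grasp_force": force on a finger pad.
Only numpy, scipy, OpenCV 4.12 (cv2) and the standard library are available. Lean on these libraries where they do the work, as an engineer would, in place of code of your own. Each camera call takes 0.05 s, during which the arm holds its last target. There are 200 camera calls.

### The job

Get the tube-rotator drive ready for its collar to be fastened: pinch the upright spindle, feel for its flat, and turn it until the flat squarely faces the way the yellow arrow on the housing points. Then let go of the spindle, take the aluminium collar and slip it over the spindle's top, with its red thumbscrew squarely on the flat, so that the screw too points along the arrow. Finish while still holding the collar in the fingers, level and still, half-way up the flat and not resting on the boss below, and leave everything else on the bench where it stands.

Things in the scene. Friction and masses are not known exactly. Their poses are not given: they have to be found in the camera images.
- spindle (a joint): turning angle of the upright spindle of the tube-rotator drive, rad; 0 = its flat squarely faces the yellow arrow on the housing, positive = flat turned anticlockwise seen from above (starts 0.5 to 1.5). It turns with light friction (0.06 N m) and stays where it is left
- spindle_mid (a point): upright steel spindle on the drive, D-shaped, 20 mm across, 48 mm tall: flat on the lower 44 mm, top 4 mm tapered to 14 mm. Point on its axis half-way up the flat, 22 mm above its foot; z up, -x axis points out through the flat: orange, 17 mm wide, 5.5 mm off the axis, orange mark on top. Pinched across the flat: 15.5 mm thick, pinch middle 2.25 mm off the axis away from it; else up to 20 mm
- drive: fixed drive unit: white housing 130 x 100 x 70 mm tall, on it a round grey boss 30 mm across and 25 mm tall that carries the spindle. Origin under its centre, in line with the spindle; its own -x axis is the way the yellow arrow on the housing's top points, away from the spindle. The spindle's foot is 95 mm high
- collar_mid (a point): centre of the loose aluminium collar (half-way up, on its axis): 0.09 kg ring 40 mm outside, 25 mm bore, 24 mm tall, z up. Its own -x axis points out through the red thumbscrew. Inside, the screw's brass tip (6 mm thick) reaches to 7.7 mm from the collar's axis, so the collar passes over the spindle only with the screw on the flat's side
- collar_screw (a point): centre of the red thumbscrew head (14 mm across, 10 mm long, its outer end 34 mm from the collar's axis), 29 mm from the collar's axis on its -x side, half-way up
- tube_blue: bystander: clear 113 mm tube with blue cap, standing in the green rack; origin at its foot
- tube_white: bystander: the same with white cap
- spacer: bystander: plain white plastic ring 42 mm across, 10 mm tall, no screw; origin at its underside
- beaker: bystander: glass beaker 68 mm across, 90 mm tall; origin at its foot
- reagent: bystander: amber bottle 60 mm across, 130 mm tall; origin at its foot
- driver: bystander: screwdriver with yellow handle lying flat, 170 mm long; its origin is on the bench under it
- tipbox: bystander: box of pipette tips 120 x 85 x 61 mm; origin at its underside
Mind the look-alikes: they are no part of the job. Of the things that look like the part that bears collar_mid, the largest one is meant.

How it is judged:
By the outcome, as a careful person would: the job done as asked, in the order asked, and still so for the second after the job is handed in, while the arm keeps its last pose, push and grip.
It also fails if it takes over 54 s, if anything falls off the work surface, if the arm or the gripper's body presses on something with over 40 N, if the wrist force passes 120 N, or if a joint passes its speed limit or range.

## Working session

There is one attempt and no reset: what is moved stays moved. The work goes in short steps, Python scripts to look and compute and a tool call to move; the robot and the scene stay as the last step left them, time stands still between calls to the robot, and variables do not carry over. Pictures are saved under pics/ and viewed, at most 10 in all, crops included, and the job is handed in when it is done.

Besides the shell and the picture viewer there is one more tool, called after "Request:" as name([rows], argument=value, ...), one row to a line, values as JSON. move_arm: Moves the arm, as the interface text tells. Scaled input: -1 to 1 covers 120 mm each way for a shift and pi rad each way for a turn. Its arguments: {"type":"object","properties":{"series":{"type":"array"}},"required":["series"]}

```bash
ls; mkdir -p pics
python3 - <<'E'
from rig import *
import cv2,numpy as np
o=get_obs();print(o['clock'],o['tcp_pos'],o['tool_rot'],o['gripper_width'])
for n in("side","top"):
    p,d=capture(n);cv2.imwrite(f'pics/{n}0.png',p[:,:,::-1]);np.savez(f'{n}0.npz',p=p,d=d)
    c=get_calibration(n);print(n,c)
E
```

```text
pics
0.0 [ 0.20349669 -0.59057444  0.2306685 ] [-3.14038146e+00  5.13566430e-05  3.31780465e-01] 0.08501000412998483
side {'K': array([[427.51585266,   0.        , 316.80227998],
       [  0.        , 427.51585266, 187.93599983],
       [  0.        ,   0.        ,   1.        ]]), 'R': array([[-0.86738745, -0.49747974,  0.01236566],
       [-0.36322224,  0.61592435, -0.69907568],
       [ 0.34015968, -0.61086095, -0.71494076]]), 't': array([0.52302798, 0.30500582, 0.95524145])}
top {'K': array([[443.44436716,   0.        , 322.59615089],
       [  0.        , 443.44436716, 195.09779025],
       [  0.        ,   0.        ,   1.        ]]), 'R': array([[-0.04964431, -0.99876644, -0.00102499],
       [-0.97647613,  0.04875191, -0.21004197],
       [ 0.20983284, -0.00942651, -0.97769183]]), 't': array([0.02388757, 0.59029785, 1.36850958])}
```

View pics/top0.png

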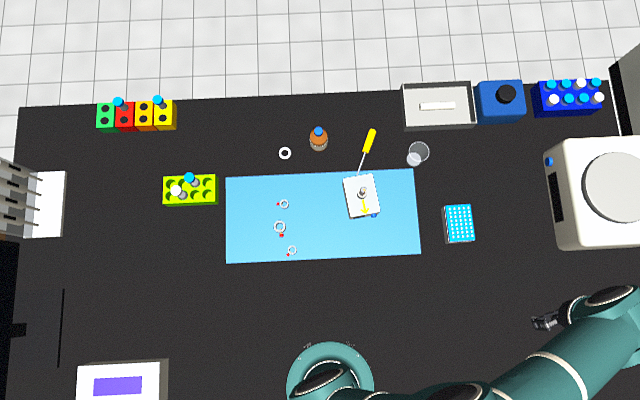

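View pics/side0.png

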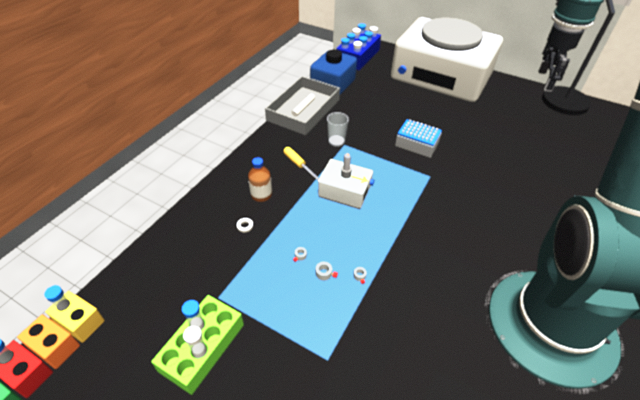

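The top view shows three rings with red screws at (284,204), (280,227) and (292,251), and the plain spacer at (285,153). The ring at (280,227) looks largest, so I'll check it in a crop. The drive is at (362,195).

```bash
cat > h.py <<'E'
from rig import *
import cv2,numpy as np
from scipy.spatial.transform import Rotation as Ro
def ray(c,u,v,z):
    "pixel -> world point on plane z"
    d=c['R'].T@np.linalg.inv(c['K'])@np.array([u,v,1.]); o=-c['R'].T@c['t']
    return o+d*(z-o[2])/d[2]
def mask(p,lo,hi,box=None):
    m=cv2.inRange(cv2.cvtColor(p,cv2.COLOR_RGB2HSV),np.array(lo),np.array(hi))
    if box is not None:
        k=np.zeros_like(m);x0,y0,x1,y1=box;k[y0:y1,x0:x1]=1;m=m*k
    return m
def blobs(m,a=4):
    n,l,s,c=cv2.connectedComponentsWithStats(m)
    return [(s[i,4],c[i].round(1),l==i) for i in range(1,n) if s[i,4]>=a]
E
python3 - <<'E'
from h import *
f=np.load('top0.npz');p,d=f['p'],f['d'];c=get_calibration('top')
box=(262,190,310,262)
w=mask(p,(0,0,120),(180,70,255),box)
for a,cc,_ in blobs(w): print('ring',a,cc,ray(c,*cc,.012).round(4))
for a,cc,_ in blobs(mask(p,(0,120,80),(8,255,255),box)|mask(p,(172,120,80),(180,255,255),box),2): print('red',a,cc,ray(c,*cc,.012).round(4))
b2=(340,170,385,225)
for a,cc,_ in blobs(mask(p,(22,120,120),(34,255,255),b2),2): print('yel',a,cc,ray(c,*cc,.07).round(4))
for a,cc,_ in blobs(mask(p,(8,120,120),(20,255,255),b2),1): print('org',a,cc,ray(c,*cc,.143).round(4))
m=mask(p,(0,0,190),(180,40,255),b2);print([cc for a,cc,_ in blobs(m)])
x=np.vstack([cv2.resize(p[185:265,260:310],None,fx=7,fy=7,interpolation=cv2.INTER_CUBIC)]);y=cv2.resize(p[168:228,336:388],None,fx=7,fy=7,interpolation=cv2.INTER_CUBIC)
H=max(x.shape[0],y.shape[0]);im=np.zeros((H,x.shape[1]+y.shape[1],3),np.uint8);im[:x.shape[0],:x.shape[1]]=x;im[:y.shape[0],x.shape[1]:]=y
cv2.imwrite('pics/crop1.png',im[:,:,::-1])
E
```

```text
ring 49 [283.7 203.4] [0.5798 0.1248 0.012 ]
ring 81 [279.2 226.2] [0.5041 0.142  0.012 ]
ring 50 [291.6 249.7] [0.4249 0.1039 0.012 ]
red 4 [277.5 203.5] [0.5805 0.1455 0.012 ]
red 9 [281. 235.] [0.4747 0.137  0.012 ]
red 5 [287.6 254.2] [0.411  0.1174 0.012 ]
yel 3 [363.7 189.3] [ 0.6017 -0.1386  0.07  ]
yel 41 [364.1 207.7] [ 0.5415 -0.1357  0.07  ]
org 1 [364. 192.] [ 0.5769 -0.1312  0.143 ]
[array([360.8, 194.1])]
```

View pics/crop1.png

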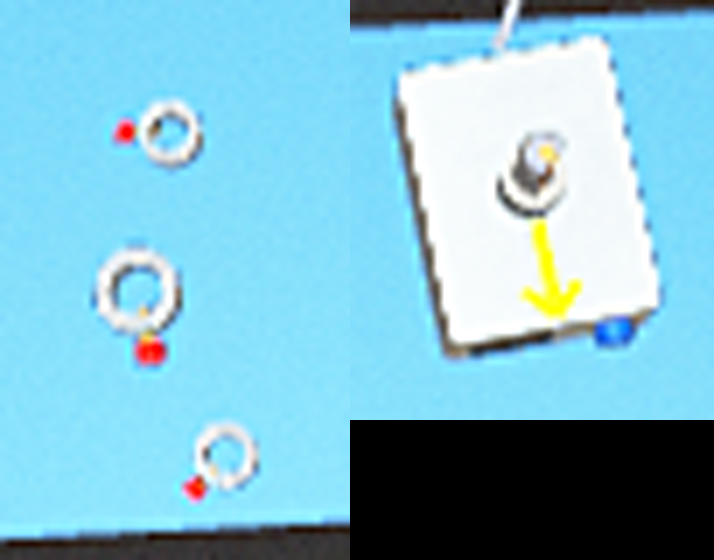

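The collar is the big ring at about (0.504,0.142), with its screw pointing roughly -x. The smaller rings (284,204) and (292,251) and the screwless spacer (285,153) are decoys. The spindle is near (0.585,-0.133) and its orange side faces right. I'll check the wrist-camera offset and plan the approach.

```bash
cat >> h.py <<'E'
def go(x,y,z,yaw=None):
    "print shift in tool axes (units 120mm) and turn about tool z (units pi)"
    o=get_obs();R=Ro.from_euler('xyz',o['tool_rot']).as_matrix()
    s=R.T@(np.array([x,y,z])-o['tcp_pos']);T=None
    if yaw is not None:
        T=(R.T@Ro.from_euler('xyz',[np.pi,0,yaw]).as_matrix()); T=(Ro.from_matrix(T).as_rotvec()/np.pi).round(4)
    print('now',np.round(o['tcp_pos'],4),np.round(o['tool_rot'],4),'shift/.12',(s/.12).round(4),'turn/pi',T)
E
python3 - <<'E'
from h import *
o=get_obs();R=Ro.from_euler('xyz',o['tool_rot']).as_matrix();c=get_calibration('wrist')
print(c['K'],'cam in tool',R.T@(-c['R'].T@c['t']-o['tcp_pos']),'cam axes in tool\n',R.T@c['R'].T)
go(.585,-.133,.26,2.4)
E
```

```text
[[347.7784116    0.         314.08498026]
 [  0.         347.7784116  190.98247842]
 [  0.           0.           1.        ]] cam in tool [ 0.0721371  -0.00015308 -0.1425306 ] cam axes in tool
 [[-9.01114443e-04 -9.58769658e-01 -2.84182918e-01]
 [ 9.99999245e-01 -6.26604262e-04 -1.05687074e-03]
 [ 8.35225367e-04 -2.84183656e-01  9.58769499e-01]]
now [ 0.2035 -0.5906  0.2307] [-3.1406e+00  1.0000e-04  3.3180e-01] shift/.12 [ 4.2481 -2.5703 -0.2414] turn/pi [-2.000e-04 -3.000e-04 -6.583e-01]
```

Request:
move_arm([
  [0.303,-0.184,-0.017,0,0,0,1],
  [0.303,-0.184,-0.017,0,0,0,1],
  [0.303,-0.184,-0.017,0,0,0,1],
  [0.303,-0.184,-0.017,0,0,0,1],
  [0.303,-0.184,-0.017,0,0,0,1],
  [0.303,-0.184,-0.017,0,0,0,1],
  [0.303,-0.184,-0.017,0,0,0,1],
  [0.303,-0.184,-0.017,0,0,0,1],
  [0.303,-0.184,-0.017,0,0,0,1],
  [0.303,-0.184,-0.017,0,0,0,1],
])

```text
clock: 1.1
tcp_pos: [0.4762, -0.2622, 0.2517]
tool_rot: [-3.141, 0.0, 0.332]
contact_force: [1.1, 0.1, 0.2]
gripper_width: 0.0855
grasp_force: 0.0
```

Request:
move_arm([
  [0.303,-0.184,-0.017,0,0,0,1],
  [0.303,-0.184,-0.017,0,0,0,1],
  [0.303,-0.184,-0.017,0,0,0,1],
  [0.303,-0.184,-0.017,0,0,0,1],
  [0,0,0,0,0,-0.047,1],
  [0,0,0,0,0,-0.047,1],
  [0,0,0,0,0,-0.047,1],
  [0,0,0,0,0,-0.047,1],
  [0,0,0,0,0,-0.047,1],
  [0,0,0,0,0,0,1],
])

```text
clock: 2.1
tcp_pos: [0.584, -0.1329, 0.2595]
tool_rot: [-3.141, -0.0, 1.073]
contact_force: [-0.6, -0.1, -0.1]
gripper_width: 0.0856
grasp_force: 0.0
```

Run:
```python
from h import *
o=get_obs();c=get_calibration('wrist');p,d=capture('wrist');print(o['clock'],o['tcp_pos'],o['tool_rot'],o['joints'].round(2) if hasattr(o['joints'],'round') else o['joints'])
np.savez('w1.npz',p=p,d=d,**c);cv2.imwrite('pics/w1.png',p[:,:,::-1])
```

```text
2.1 [ 0.5839816  -0.1329209   0.25948693] [-3.14083906e+00 -5.77901015e-05  1.07282942e+00] [ 0.51  0.38 -0.43  1.64  0.17  1.16 -0.46]
```

View pics/w1.png

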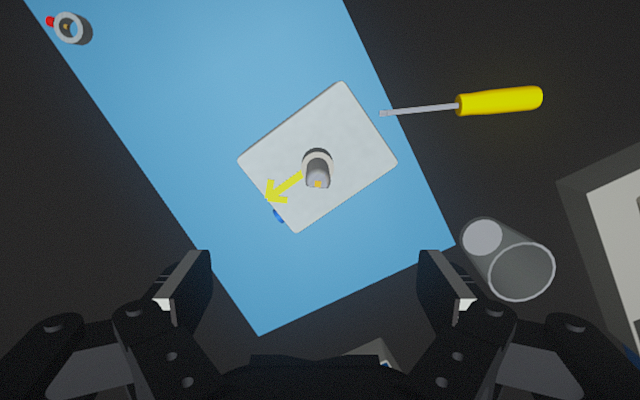

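The wrist view shows the drive at (316,157), the arrow from (303,173) to (267,200), and the spindle top with its orange mark at (318,184). Next I'll measure the housing quad, arrow axis and mark.

Run:
```python
from h import *
f=np.load('w1.npz');p=f['p'];c=dict(K=f['K'],R=f['R'],t=f['t'])
b=(225,70,410,245)
m=mask(p,(0,0,100),(180,45,255),b)|mask(p,(22,100,100),(34,255,255),b)
n=max(blobs(m),key=lambda q:q[0]);cn=cv2.findContours(n[2].astype(np.uint8),cv2.RETR_EXTERNAL,2)[0][0]
r=[ray(c,*q[0],.07)[:2] for q in cn.astype(float)]
rect=cv2.minAreaRect((np.array(r)*1000).astype(np.float32));print('housing',rect)
y=max(blobs(mask(p,(24,120,120),(34,255,255),b)),key=lambda q:q[0])
pts=np.array([ray(c,u,v,.07)[:2] for v,u in np.argwhere(y[2])]);w=np.linalg.svd(pts-pts.mean(0))[2][0];print('arrow',pts.mean(0),np.arctan2(w[1],w[0]))
for a,cc,_ in blobs(mask(p,(12,90,90),(23,255,255),(295,140,345,200)),3): print('org',a,cc,ray(c,*cc,.143))
cr=cv2.resize(p[140:200,285:350],None,fx=9,fy=9,interpolation=cv2.INTER_CUBIC);cv2.imwrite('pics/w1c.png',cr[:,:,::-1])
for X in [(.585,-.133,.143)]:
    q=c['K']@(c['R']@np.array(X)+c['t']);print(q[:2]/q[2])
```

```text
housing ((587.3624877929688, -129.7530517578125), (127.93022155761719, 98.84126281738281), 7.532241344451904)
arrow [ 0.54315455 -0.13689964] -3.00644004983583
org 3 [320. 185.] [ 0.58776651 -0.13443599  0.143     ]
[315.96683102 185.07648083]
```

View pics/w1c.png

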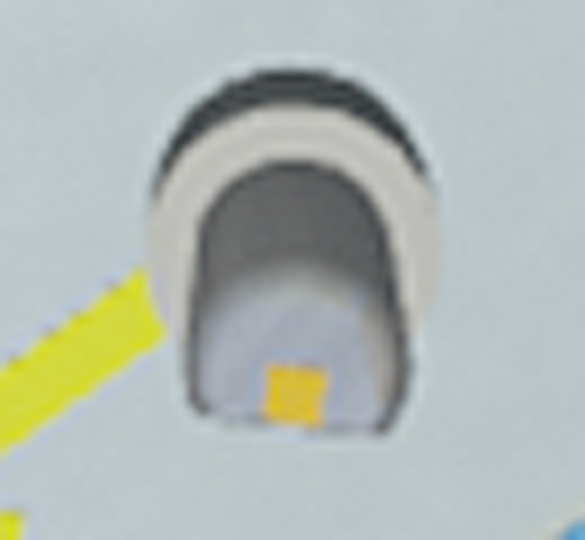

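Run:
```python
from h import *
f=np.load('w1.npz');c=dict(K=f['K'],R=f['R'],t=f['t'])
a=ray(c,306.1,185.6,.139);b=ray(c,328.3,188.0,.139);m=ray(c,317.9,183.7,.143)
w=(b-a)[:2];n=np.array([w[1],-w[0]]);n/=np.linalg.norm(n)
s=np.array([.5874,-.130])
if n@(((a+b)/2)[:2]-s)<0:n=-n
print(a,b,'mark',m,'len',np.linalg.norm(w),'normal',np.arctan2(n[1],n[0]),'axis est',((a+b)/2)[:2]-n*.0055,np.arctan2(*(m[:2]-s)[::-1]))
```

```text
[ 0.57747598 -0.13065283  0.139     ] [ 0.59186566 -0.14071617  0.139     ] mark [ 0.58683656 -0.13274454  0.143     ] len 0.017559431620066318 normal -2.181082340144574 axis est [ 0.58782288 -0.13117734] -1.773277475235485
```

Request:
move_arm([
  [0,0,0,0,0,-0.0465,1],
  [0,0,0,0,0,-0.0465,1],
  [0,0,0,0,0,-0.0465,1],
  [0,0,0,0,0,-0.0465,1],
  [0,0,0,0,0,-0.0465,1],
  [0,0,0,0,0,-0.0465,1],
  [0,0,0,0,0,-0.0465,1],
  [0,0,0,0,0,-0.0465,1],
  [0,0,0,0,0,-0.0465,1],
  [0,0,0,0,0,-0.0465,1],
])

```text
clock: 3.15
tcp_pos: [0.5841, -0.1328, 0.2597]
tool_rot: [-3.141, -0.0, 2.532]
contact_force: [-0.1, 0.2, 0.2]
gripper_width: 0.0853
grasp_force: 0.0
```

Run:
```python
from h import *
go(.5889,-.1287,.104,2.532)
```

```text
now [ 0.5841 -0.1328  0.2597] [-3.1414e+00 -3.0000e-04  2.5316e+00] shift/.12 [-0.0138  0.0512  1.2973] turn/pi [-0.0001 -0.0001 -0.0001]
```

Request:
move_arm([
  [-0.014,0.051,0.2,0,0,0,1],
  [0,0,0.25,0,0,0,1],
  [0,0,0.25,0,0,0,1],
  [0,0,0.25,0,0,0,1],
  [0,0,0.2,0,0,0,0.6],
  [0,0,0.147,0,0,0,0.4],
  [0,0,0,0,0,0,0.35],
  [0,0,0,0,0,0,0.35],
  [0,0,0,0,0,0,0.35],
  [0,0,0,0,0,0,0.35],
])

```text
clock: 4.15
tcp_pos: [0.5896, -0.1289, 0.1053]
tool_rot: [3.141, 0.002, 2.53]
contact_force: [0.1, 0.1, 0.2]
gripper_width: 0.0294
grasp_force: 0.0
```

Run:
```python
from h import *
o=get_obs();c=get_calibration('wrist');p,d=capture('wrist')
print(o['gripper_width'],o['contact_force'])
cv2.imwrite('pics/w2.png',cv2.resize(p[150:400,160:480],None,fx=2,fy=2)[:,:,::-1])
```

```text
0.0294187406213966 [0.11834052 0.1224474  0.24103228]
```

View pics/w2.png

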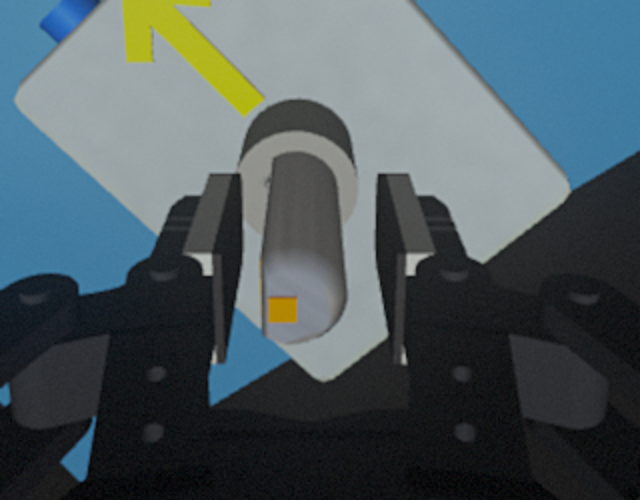

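The flat is parallel to the left pad (mark at (283,310)) and the spindle sits centred between the pads. I'll close now.

Request:
move_arm([
  [0,0,0,0,0,0,0.25],
  [0,0,0,0,0,0,0.22],
  [0,0,0,0,0,0,0.2],
  [0,0,0,0,0,0,0.19],
  [0,0,0,0,0,0,0.17],
  [0,0,0,0,0,0,0.1],
  [0,0,0,0,0,0,0],
  [0,0,0,0,0,0,0],
  [0,0,0,0,0,0,0],
  [0,0,0,0,0,0,0],
])

```text
clock: 5.2
tcp_pos: [0.5888, -0.1294, 0.1044]
tool_rot: [-3.141, -0.0, 2.53]
contact_force: [-4.4, -3.5, 6.4]
gripper_width: 0.0151
grasp_force: 58.3
```

Run:
```python
from h import *
o=get_obs();print({k:np.round(v,4) for k,v in o.items()})
```

```text
{'clock': np.float64(5.2), 'joints': array([ 0.6305,  0.6054, -0.626 ,  1.7563,  0.4328,  0.9219,  0.7811]), 'qd': array([ 0.0005,  0.0005, -0.0013, -0.0004, -0.001 , -0.0004,  0.0008]), 'joint_efforts': array([-2.51230e+00, -8.48580e+01, -1.64331e+01, -3.51437e+01,
       -3.33300e-01, -1.43490e+00,  4.35000e-02]), 'tcp_pos': array([ 0.5888, -0.1294,  0.1044]), 'tool_rot': array([-3.1407e+00, -1.0000e-04,  2.5303e+00]), 'contact_force': array([-4.4136, -3.4646,  6.4011]), 'wrist_torque': array([-0.5058,  0.886 , -0.0351]), 'grasp_force': np.float64(58.2877), 'gripper_width': np.float64(0.0151)}
```

The width reads 15.1 mm, so the flat is pinched. Now I'll turn about the spindle axis by -0.826 rad.

Request:
move_arm([
  [-0.0019,-0.0001,0,0,0,0.0329,0],
  [-0.0019,-0.0001,0,0,0,0.0329,0],
  [-0.0019,-0.0001,0,0,0,0.0329,0],
  [-0.0019,-0.0001,0,0,0,0.0329,0],
  [-0.0019,-0.0001,0,0,0,0.0329,0],
  [-0.0019,-0.0001,0,0,0,0.0329,0],
  [-0.0019,-0.0001,0,0,0,0.0329,0],
  [-0.0019,-0.0001,0,0,0,0.0329,0],
  [0,0,0,0,0,0,0],
  [0,0,0,0,0,0,0],
])

```text
clock: 6.2
tcp_pos: [0.5899, -0.1306, 0.1044]
tool_rot: [-3.141, 0.001, 1.707]
contact_force: [-2.9, -4.3, 5.8]
gripper_width: 0.0145
grasp_force: 59.0
```

Run:
```python
from h import *
o=get_obs();print({k:np.round(v,4) for k,v in o.items()})
for n in['top','wrist']:
    c=get_calibration(n);p,d=capture(n);np.savez(n+'3.npz',p=p,d=d,**c)
c=dict(np.load('wrist3.npz'));p=c['p']
m=mask(p,(24,120,100),(34,255,255));y=max(blobs(m),key=lambda q:q[0])
pts=np.array([ray(c,u,v,.07)[:2] for v,u in np.argwhere(y[2])]);w=np.linalg.svd(pts-pts.mean(0))[2][0];print('arrow',y[0],y[1],pts.mean(0),np.arctan2(w[1],w[0]))
cv2.imwrite('pics/w3.png',cv2.resize(p[100:400,140:500],None,fx=2,fy=2)[:,:,::-1])
```

```text
{'clock': np.float64(6.2), 'joints': array([ 0.4961,  0.564 , -0.4369,  1.7577,  0.2973,  0.8856,  0.0649]), 'qd': array([ 0.006 ,  0.0019, -0.0073, -0.001 ,  0.0019,  0.0007,  0.0065]), 'joint_efforts': array([ -3.23  , -85.9097, -11.5739, -35.2992,  -0.7728,  -0.9903,
        -0.314 ]), 'tcp_pos': array([ 0.5899, -0.1306,  0.1044]), 'tool_rot': array([-3.1414e+00,  6.0000e-04,  1.7070e+00]), 'contact_force': array([-2.8847, -4.2931,  5.7772]), 'wrist_torque': array([-0.7193,  0.5751, -0.0861]), 'grasp_force': np.float64(58.9851), 'gripper_width': np.float64(0.0145)}
arrow 3528 [565.1 286.2] [ 0.73836875 -0.14809038] -0.40487858949011857
```

View pics/w3.png

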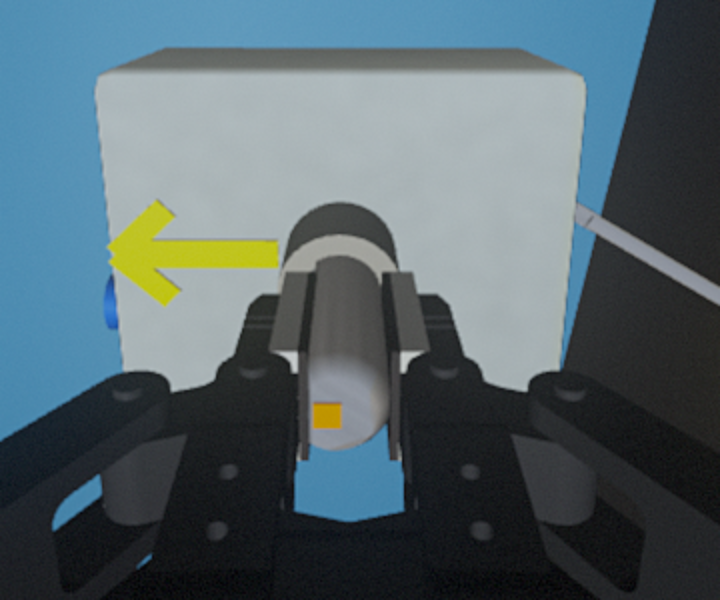

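The arrow, at (110–278, 255) in the crop, runs parallel to the pinch line and the mark faces it. I'll check the arrow angle more exactly with a boxed mask. The first mask picked up the screwdriver.

Run:
```python
from h import *
c=dict(np.load('wrist3.npz'));p=c['p']
m=mask(p,(24,120,100),(34,255,255),(188,195,290,260));y=max(blobs(m),key=lambda q:q[0])
A=np.argwhere(y[2])
S=A[(A[:,1]>235)]  # shaft
for P in(A,S):
    pts=np.array([ray(c,u,v,.07)[:2] for v,u in P]);w=np.linalg.svd(pts-pts.mean(0))[2][0];print('arrow',len(P),pts.mean(0),np.arctan2(w[1],w[0])%np.pi)
# shaft top/bottom edges, back housing edge
for name,f in(('top',min),('bot',max)):
    us=range(230,276);q=np.array([ray(c,u,f(A[A[:,1]==u][:,0]),.07)[:2] for u in us]);k=np.polyfit(q[:,0],q[:,1],1);print(name,np.arctan(k[0]))
print(get_obs()['tool_rot'][2]-np.pi/2)
```

```text
arrow 1725 [ 0.54393926 -0.13707437] 0.13585933305711267
arrow 601 [ 0.55875324 -0.13509622] 0.14039753627792534
top 0.1356659511443328
bot 0.13570017283995967
0.13633664295311654
```

The arrow is at 0.1357 and the tool at 0.1363 rad, so the spindle is set. I'll let go, lift, and start turning for the collar.

Request:
move_arm([
  [0,0,0,0,0,0,0.2],
  [0,0,0,0,0,0,0.4],
  [0,0,0,0,0,0,0.6],
  [0,0,-0.1,0,0,0,0.8],
  [0,0,-0.3,0,0,0,1],
  [0,0,-0.35,0,0,0,1],
  [0,0,-0.35,0,0,0,1],
  [0,0,-0.1,0,0,0.047,1],
  [0,0,0,0,0,0.047,1],
  [0,0,0,0,0,0.047,1],
])

```text
clock: 7.3
tcp_pos: [0.5902, -0.1302, 0.2498]
tool_rot: [3.14, -0.0, 1.255]
contact_force: [-0.2, 0.3, -0.3]
gripper_width: 0.0855
grasp_force: 0.0
```

Run:
```python
from h import *
c=get_calibration('wrist');p,d=capture('wrist');np.savez('w4.npz',p=p,d=d,**c)
go(.504,.142,.22,.2)
```

```text
now [ 0.5901 -0.1301  0.2495] [ 3.1404e+00 -4.0000e-04  1.2456e+00] shift/.12 [ 1.9194 -1.4046  0.2447] turn/pi [ 3.000e-04 -3.000e-04  3.328e-01]
```

Request:
move_arm([
  [0.274,-0.2,0.03,0,0,0,1],
  [0.274,-0.2,0.03,0,0,0,1],
  [0.274,-0.2,0.03,0,0,0,1],
  [0.274,-0.2,0.03,0,0,0,1],
  [0.274,-0.2,0.03,0,0,0,1],
  [0.274,-0.2,0.03,0,0,0,1],
  [0.274,-0.2,0.03,0,0,0,1],
  [0,0,0,0,0,0.047,1],
  [0,0,0,0,0,0.047,1],
  [0,0,0,0,0,0.047,1],
])

```text
clock: 8.35
tcp_pos: [0.5, 0.1406, 0.2236]
tool_rot: [3.141, -0.0, 0.817]
contact_force: [-0.3, -1.1, -0.1]
gripper_width: 0.0856
grasp_force: 0.0
```

Request:
move_arm([
  [0,0,0,0,0,0.047,1],
  [0,0,0,0,0,0.047,1],
  [0,0,0,0,0,0.047,1],
  [0,0,0,0,0,0.047,1],
  [0,0,0.1,0,0,0,1],
  [0,0,0.2,0,0,0,1],
  [0,0,0.2,0,0,0,1],
  [0,0,0.1,0,0,0,1],
  [0,0,0,0,0,0,1],
  [0,0,0,0,0,0,1],
])

```text
clock: 9.35
tcp_pos: [0.5004, 0.1403, 0.1515]
tool_rot: [-3.141, -0.0, 0.23]
contact_force: [0.3, 0.1, 1.1]
gripper_width: 0.0856
grasp_force: 0.0
```

Run:
```python
from h import *
c=get_calibration('wrist');p,d=capture('wrist');np.savez('w5.npz',p=p,d=d,**c);cv2.imwrite('pics/w5.png',p[:,:,::-1])
r=mask(p,(0,120,60),(8,255,255))|mask(p,(172,120,60),(180,255,255))
for a,cc,_ in blobs(r,15): print('red',a,cc,ray(c,*cc,.012))
w=mask(p,(0,0,90),(180,60,255),None)
for a,cc,l in blobs(w,150):
    cn=cv2.findContours(l.astype(np.uint8),cv2.RETR_EXTERNAL,2)[0][0].astype(float)
    q=np.array([ray(c,*x[0],.024)[:2]*1000 for x in cn],np.float32);print('ring',a,cc,cv2.minEnclosingCircle(q))
go(.504,.142,.15,.2)
```

```text
red 118 [333.9  75.2] [0.58309087 0.14439437 0.012     ]
red 170 [314.  206.8] [0.47528344 0.13501965 0.012     ]
red 82 [316.5 274.3] [0.41252006 0.11806601 0.012     ]
ring 750 [360.5  84.5] ((580.1265258789062, 124.56127166748047), 15.150121688842773)
ring 1083 [316.6 174.8] ((505.38934326171875, 139.9973602294922), 19.785762786865234)
ring 467 [338.  266.7] ((430.4745178222656, 103.23011779785156), 14.391043663024902)
ring 155 [163.  303.1] ((358.9273681640625, 248.6575927734375), 9.296697616577148)
ring 156 [465.3 303.1] ((421.27960205078125, -18.180360794067383), 9.288236618041992)
now [0.5006 0.1404 0.1519] [-3.1414e+00 -1.0000e-03  2.2920e-01] shift/.12 [ 0.031  -0.0069  0.0156] turn/pi [-0.0001 -0.0003  0.0093]
```

View pics/w5.png

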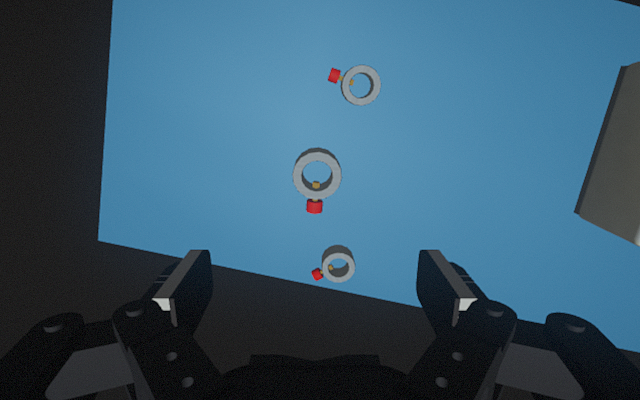

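The big collar is confirmed at (316,175), radius 19.8 mm, screw at (314,207); the decoys are at (360,85) and (338,267). I'll descend and grip it across y.

Request:
move_arm([
  [0.039,0.01,0.1,0,0,0.02,1],
  [0,0,0.25,0,0,0,1],
  [0,0,0.25,0,0,0,1],
  [0,0,0.25,0,0,0,1],
  [0,0,0.2,0,0,0,1],
  [0,0,0.12,0,0,0,0.9],
  [0,0,0.06,0,0,0,0.7],
  [0,0,0,0,0,0,0.65],
  [0,0,0,0,0,0,0.6],
  [0,0,0,0,0,0,0.6],
])

```text
clock: 10.4
tcp_pos: [0.5056, 0.1402, 0.0045]
tool_rot: [-3.141, -0.002, 0.165]
contact_force: [0.0, 0.0, 0.5]
gripper_width: 0.0512
grasp_force: 0.0
```

```bash
cat > m.py <<'E'
from h import *
def collar(tag,ztop,zs,box=(250,120,400,400)):
    c=get_calibration('wrist');p,d=capture('wrist');np.savez(tag+'.npz',p=p,d=d,**c)
    o=get_obs();print(np.round(o['tcp_pos'],4),np.round(o['tool_rot'],4),o['gripper_width'],np.round(o['contact_force'],1))
    r=mask(p,(0,120,40),(8,255,255),box)|mask(p,(172,120,40),(180,255,255),box)
    for a,cc,_ in blobs(r,40): print('red',a,cc,ray(c,*cc,zs))
    cv2.imwrite('pics/'+tag+'.png',cv2.resize(p[100:400,140:500],None,fx=2,fy=2)[:,:,::-1])
E
python3 -c "
from m import *
collar('w6',.024,.016)"
```

```text
[0.5055 0.1401 0.0043] [-3.1415e+00 -1.5000e-03  1.6470e-01] 0.051252337481317224 [-0.2  0.   1.1]
red 547 [315.  327.7] [0.47590068 0.13516277 0.016     ]
```

View pics/w6.png

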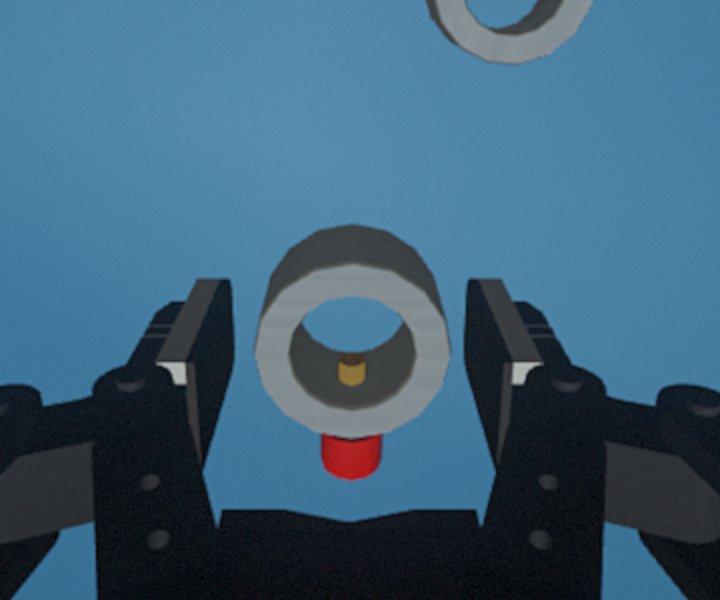

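The collar is centred between the pads (351,350), with the screw square in line (351,455). I'll close and lift.

Request:
move_arm([
  [0,0,0,0,0,0,0.52],
  [0,0,0,0,0,0,0.48],
  [0,0,0,0,0,0,0.4],
  [0,0,0,0,0,0,0.2],
  [0,0,0,0,0,0,0],
  [0,0,0,0,0,0,0],
  [0,0,-0.05,0,0,0,0],
  [0,0,-0.2,0,0,0,0],
  [0,0,-0.05,0,0,0,0],
  [0,0,0,0,0,0,0],
])

```text
clock: 11.45
tcp_pos: [0.5055, 0.1401, 0.0402]
tool_rot: [-3.141, -0.002, 0.164]
contact_force: [-0.0, 0.1, -1.0]
gripper_width: 0.0381
grasp_force: 60.5
```

```bash
python3 -c "
from m import *
collar('w7',.06,.048)
c=dict(np.load('w7.npz'));p=c['p']
# collar top-face contour: bright low-saturation, on plane z=.060
w=mask(p,(0,0,110),(180,60,255),(255,200,375,330))
l=max(blobs(w),key=lambda q:q[0]);print(l[:2])
cs,h=cv2.findContours(l[2].astype(np.uint8),cv2.RETR_CCOMP,1)
for k in cs:
    if len(k)>40:
        q=np.array([ray(c,*x[0],.060)[:2]*1000 for x in k.astype(float)],np.float32);print(len(k),cv2.fitEllipse(q),cv2.minEnclosingCircle(q))
for a,cc,_ in blobs(mask(p,(15,90,60),(30,255,255),(280,200,350,320)),20): print('brass',a,cc,ray(c,*cc,.048))
"
```

```text
[0.5051 0.1399 0.0394] [-3.1415e+00 -6.0000e-04  1.6450e-01] 0.03813858400163725 [ 0.3  0.1 -0.9]
red 556 [313.4 326.9] [0.47324194 0.13539672 0.048     ]
(np.int32(3709), array([314.1, 273.6]))
260 ((505.9649963378906, 140.4512176513672), (37.93083953857422, 38.13129425048828), 112.54337310791016) ((505.9197692871094, 140.46905517578125), 19.475034713745117)
174 ((505.9560546875, 140.45606994628906), (25.590293884277344, 25.872121810913086), 94.83340454101562) ((505.887451171875, 140.48524475097656), 13.224459648132324)
brass 192 [313.7 283.6] [0.49534585 0.1388988  0.048     ]
```

View pics/w7.png

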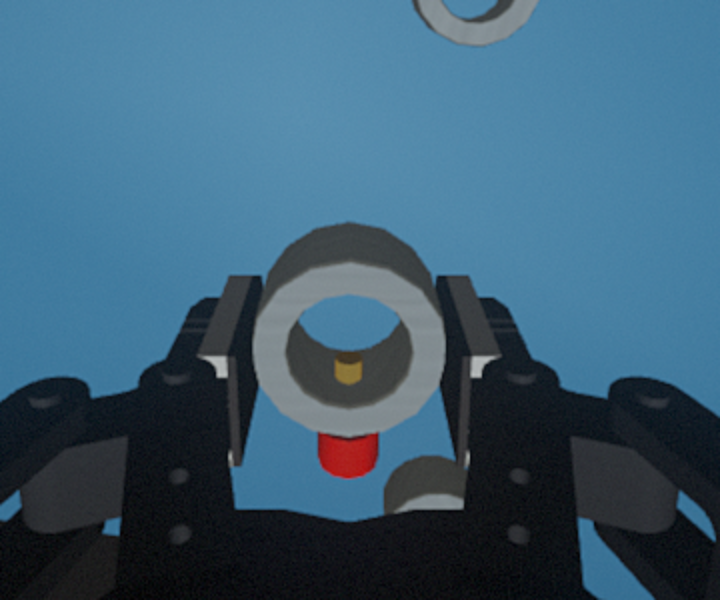

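The collar is held square: ring centre at (348,348), screw at (348,452), 38 mm opening. I'll lift and carry it over.

Request:
move_arm([
  [0,0,-0.2,0,0,0,0],
  [0,0,-0.3,0,0,0,0],
  [0,0,-0.35,0,0,0,0],
  [0,0,-0.35,0,0,0,0],
  [0.038,0.2,-0.1,0,0,0,0],
  [0.038,0.28,-0.03,0,0,0,0],
  [0.038,0.3,0,0,0,0,0],
  [0.038,0.3,0,0,0,0,0],
  [0.038,0.3,0,0,0,0,0],
  [0.038,0.3,0,0,0,0,0],
])

```text
clock: 12.5
tcp_pos: [0.5649, -0.0559, 0.1979]
tool_rot: [-3.141, 0.001, 0.165]
contact_force: [0.4, 0.5, -1.3]
gripper_width: 0.0385
grasp_force: 60.6
```

Request:
move_arm([
  [0.038,0.3,0,0,0,0.006,0],
  [0.038,0.2,0,0,0,0,0],
  [0,0.1,0,0,0,0,0],
  [0,0.06,0,0,0,0,0],
  [0,0,0,0,0,0,0],
  [0,0,0,0,0,0,0],
  [0,0,0,0,0,0,0],
  [0,0,0,0,0,0,0],
  [0,0,0,0,0,0,0],
  [0,0,0,0,0,0,0],
])

```text
clock: 13.5
tcp_pos: [0.5862, -0.131, 0.1991]
tool_rot: [-3.142, -0.0, 0.146]
contact_force: [0.2, 0.0, -1.3]
gripper_width: 0.0377
grasp_force: 60.6
```

```bash
python3 -c "
from m import *
go(.5871,-.1311,.16,.145)
z=get_obs()['tcp_pos'][2]
collar('w8',0,z+.008)
c=dict(np.load('w8.npz'));p=c['p']
w=mask(p,(0,0,110),(180,60,255),(255,200,375,330))
l=max(blobs(w),key=lambda q:q[0])
for k in cv2.findContours(l[2].astype(np.uint8),cv2.RETR_CCOMP,1)[0]:
    if len(k)>40:
        q=np.array([ray(c,*x[0],z+.020)[:2]*1000 for x in k.astype(float)],np.float32);print(len(k),cv2.fitEllipse(q))
for a,cc,_ in blobs(mask(p,(10,90,60),(32,255,255),(250,150,350,330)),8): print('brass/orange',a,cc,ray(c,*cc,z+.008),ray(c,*cc,.143))
c=get_calibration('top');p,d=capture('top');np.savez('t8.npz',p=p,d=d,**c)
"
```

```text
now [ 0.5862 -0.131   0.1991] [-3.1416e+00 -1.0000e-04  1.4610e-01] shift/.12 [0.0073 0.002  0.3255] turn/pi [-0.     -0.      0.0004]
[ 0.5861 -0.1311  0.199 ] [-3.1415  0.      0.146 ] 0.03822205944364983 [-0.3  0.2 -1.3]
red 593 [313.3 327.4] [ 0.55367062 -0.13507908  0.20705957]
261 ((586.8348999023438, -130.583740234375), (37.972877502441406, 38.161678314208984), 95.96853637695312)
180 ((586.6830444335938, -130.56529235839844), (25.374248504638672, 25.48016929626465), 7.721304416656494)
brass/orange 22 [315.7 209.9] [ 0.61009707 -0.12786046  0.20705957] [ 0.58753171 -0.131432    0.143     ]
brass/orange 29 [314.2 248.5] [ 0.59282772 -0.12976538  0.20705957] [ 0.56203995 -0.13424391  0.143     ]
brass/orange 200 [313.7 283.4] [ 0.57620605 -0.13197593  0.20705957] [ 0.53750424 -0.13750697  0.143     ]
```

Request:
move_arm([
  [0.0075,0.003,0,0,0,0,0],
  [0,0,0.1,0,0,0,0],
  [0,0,0.15,0,0,0,0],
  [0,0,0.1,0,0,0,0],
  [0,0,0.06,0,0,0,0],
  [0,0,0,0,0,0,0],
  [0,0,0,0,0,0,0],
  [0,0,0,0,0,0,0],
  [0,0,0,0,0,0,0],
  [0,0,0,0,0,0,0],
])

```text
clock: 14.6
tcp_pos: [0.5873, -0.1315, 0.1502]
tool_rot: [3.141, -0.0, 0.146]
contact_force: [-0.8, -0.6, -1.4]
gripper_width: 0.0384
grasp_force: 60.6
```

```bash
python3 -c "
from m import *
go(.587,-.1314,.1092,.145)
z=get_obs()['tcp_pos'][2]
collar('w9',0,z+.008)
c=dict(np.load('w9.npz'));p=c['p']
w=mask(p,(0,0,110),(180,60,255),(255,200,375,330))
l=max(blobs(w),key=lambda q:q[0])
for k in cv2.findContours(l[2].astype(np.uint8),cv2.RETR_CCOMP,1)[0]:
    if len(k)>40:
        q=np.array([ray(c,*x[0],z+.020)[:2]*1000 for x in k.astype(float)],np.float32);print(len(k),cv2.fitEllipse(q))
for a,cc,_ in blobs(mask(p,(10,90,60),(32,255,255),(250,150,350,330)),8): print('brass/orange',a,cc,ray(c,*cc,z+.008),ray(c,*cc,.143))
# brightness map of bore
print(p[225:315:5,288:342:4].mean(2).astype(int))
"
```

```text
now [ 0.5873 -0.1315  0.1502] [ 3.1414e+00 -5.0000e-04  1.4580e-01] shift/.12 [-0.0023 -0.001   0.3414] turn/pi [ 0.     -0.0002  0.0002]
[ 0.5872 -0.1315  0.1501] [ 3.1415e+00 -4.0000e-04  1.4580e-01] 0.03796461648813873 [ 0.4 -1.1 -1.9]
red 555 [313.4 326.9] [ 0.55503393 -0.1355685   0.15816296]
261 ((587.878662109375, -131.0793914794922), (37.88892364501953, 38.09284591674805), 100.33844757080078)
212 ((586.5509643554688, -131.25250244140625), (23.459556579589844, 25.334678649902344), 8.444321632385254)
brass/orange 768 [313.7 269. ] [ 0.58426362 -0.13145201  0.15816296] [ 0.575898   -0.13264578  0.143     ]
[[ 69  67  68  70  67  73  68  67  69  66  69  67  66  68]
 [ 67  71  71  66  70  76  84  84  77  67  67  65  66  65]
 [ 67  83 139 145 142 142 142 143 143 141 143 142  86  65]
 [147 141 144 141 141 141 140 142 141 142 140 141 142 145]
 [141 142 142 141 142 142 140 142 139 140 139 139 140 139]
 [139 137 141 139 134 137 115 115 135 138 141 139 135 136]
 [143 146 164 163 160 151 118 121 157 157 153 160 160 142]
 [ 81 161 148 155 158 155 118 117 163 160 114 164 162  78]
 [ 64  95 121 118 121 146 119 119 168 117 117 118  97  64]
 [ 62  61  63 117 117 118 118 117 118 117 123  55  62  60]
 [ 66  63  60  64  60  63  90  89  53  64  68  64  64  66]
 [ 63  64  66  65  64  78  51  52  66  64  63  67  61  63]
 [ 62  64  63  66  66  98 106 104  91  68  66  62  68  64]
 [ 78  61  64  64  68  70 108 107  61  69  65  64  62  82]
 [143  80  62  61  63  61  66  64  67  62  62  68  83 143]
 [140 140 141  81  66  67  65  64  67  69  87 138 139 138]
 [140 140 140 140 139 140 143 142 142 140 139 140 140 139]
 [134 136 134 137 137 137 136 138 136 137 139 139 138 132]]
```

Centred within about 0.3 mm. I'll lower slowly.

Request:
move_arm([
  [0,0,0.03,0,0,0,0],
  [0,0,0.04,0,0,0,0],
  [0,0,0.04,0,0,0,0],
  [0,0,0.04,0,0,0,0],
  [0,0,0.03,0,0,0,0],
  [0,0,0,0,0,0,0],
  [0,0,0,0,0,0,0],
  [0,0,0,0,0,0,0],
  [0,0,0,0,0,0,0],
  [0,0,0,0,0,0,0],
])

```text
clock: 15.65
tcp_pos: [0.5872, -0.1315, 0.1284]
tool_rot: [3.142, -0.0, 0.146]
contact_force: [-0.5, -0.3, -1.0]
gripper_width: 0.0382
grasp_force: 60.6
```

No contact. Continuing to mid-flat (0.019 m more).

Request:
move_arm([
  [0,0,0.04,0,0,0,0],
  [0,0,0.04,0,0,0,0],
  [0,0,0.04,0,0,0,0],
  [0,0,0.03,0,0,0,0],
  [0,0,0.01,0,0,0,0],
  [0,0,0,0,0,0,0],
  [0,0,0,0,0,0,0],
  [0,0,0,0,0,0,0],
  [0,0,0,0,0,0,0],
  [0,0,0,0,0,0,0],
])

```text
clock: 16.65
tcp_pos: [0.5871, -0.1315, 0.1091]
tool_rot: [-3.142, -0.0, 0.146]
contact_force: [0.3, -0.1, -1.0]
gripper_width: 0.0379
grasp_force: 60.6
```

```bash
python3 -c "
from m import *
go(.587,-.1314,.1092,.145)
o=get_obs();z=o['tcp_pos'][2];print(o['wrist_torque'],o['qd'])
collar('w10',0,z+.008)
c=dict(np.load('w10.npz'));p=c['p']
w=mask(p,(0,0,110),(180,60,255),(255,200,375,330))
# left/right extents of ring and mark, spindle
for a,cc,_ in blobs(mask(p,(12,120,60),(32,255,255),(250,180,350,330)),8): print('brass/orange',a,cc,ray(c,*cc,.143))
# height of the collar's top face from wrist depth
d=c['d'];l=(w>0)
q=[]
for v,u in np.argwhere(l)[::15]:
    if d[v,u]>0: q.append(c['R'].T@(d[v,u]*np.linalg.inv(c['K'])@[u,v,1]-c['t']))
q=np.array(q);print(len(q),np.percentile(q[:,2],[10,30,50,70,90]).round(4))
"
```

```text
now [ 0.5871 -0.1315  0.1091] [-3.1416e+00 -1.0000e-04  1.4580e-01] shift/.12 [-0.0011 -0.0006 -0.001 ] turn/pi [-0.     -0.      0.0003]
[ 0.00013906 -0.02034263 -0.00709058] [-0.00196844  0.00123851  0.00048382  0.00185543  0.00190953 -0.00078359
  0.00110952]
[ 0.5871 -0.1314  0.1091] [-3.1416 -0.      0.1458] 0.03807859453311791 [-0.4 -0.1 -1.3]
red 556 [313.4 326.9] [ 0.55489935 -0.13554173  0.11707525]
brass/orange 157 [314.  300.5] [ 0.58595679 -0.13131321  0.143     ]
505 [0.0693 0.0702 0.128  0.1287 0.1421]
```

The collar's top face reads 0.1285 m against 0.129 expected, there is no contact load, and the mark and screw line up. Handing in.

```bash
python3 -c "
from rig import *
print(finish_job())"
```

```text
the job is handed in; nothing more can be done
None
```

The job is handed in at about 17 s of the 54 s allowed. The spindle's flat was turned to the arrow within about 0.001 rad, and the collar is held level half-way up the flat with its screw along the arrow and nothing touching it; I did not re-measure the flat's angle after letting go.

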